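# Draw the sanding stick out from under the tool-box deck

## Task

The sanding stick lies in the wooden tool box with its abrasive end under the deck that carries the open tub of walnut shells. First close the tub where it stands with its loose round knobbed lid, so that it sits fully home and level and no shell can spill; then take the stick by its handle, tilt it and draw it out through the box's opening without disturbing the other things. Finish while still holding the stick still in the gripper, all of it at least 3 cm above the top of the box's deck and touching nothing else.

Things in the scene. Friction and masses are not known exactly. Their poses are not given: they have to be found in the camera images.
- toolbox: fixed plywood box, 294 (x) x 214 (y) mm outside, walls 12 thick, 80 high, floor 10 thick. Its -x half (robot side) is roofed by a fixed deck from x = -147 to +5, underside at z = 80, top at 90. The top opening: x = +5 to +135, y = -95 to +95. 70 mm clear under the deck. Origin: centre of the underside, on the table; x points to the open half, z up
- stick: loose wooden sanding stick, 230 long, 16 thick, 90 g. Origin: underside, half way along; x runs along it to the handle end (+115), z up. Handle x = +15 to +115, dark wood, 22 wide, end rounded, 26 wide, with a small hole; abrasive half x = -115 to +15, 28 wide, dark red-brown. Lies flat on the box floor along the box's x, handle in the opening, abrasive half under the deck
- stick_grip (a point): middle of the stick's handle, on its long axis, 70 mm from the stick's middle and 45 mm from the butt; axes as the stick
- stick_tip (a point): centre of the stick's abrasive end face (the end under the deck), on its long axis
- stick_butt (a point): centre of the stick's handle end, on its long axis
- tub: loose open round aluminium tub of walnut shells standing on the deck, 84 outside diameter, 76 inside, 60 high, about 350 g. Origin: centre of the underside, z up
- lid: loose round aluminium lid on the table left or right of the box, 80 g. Origin: centre of the underside, z up. From below: a plug 66 in diameter, 6 high (enters the tub with 5 mm play), a disc 90 in diameter, 5 high (rests on the tub's rim), a dark wooden knob 24 in diameter from z = 11 to 35. Seated, its origin is 54 mm above the tub's origin
- shell_deck: half a walnut shell, 36 in diameter, 20 high, on the deck beside the tub; leave it. Origin: underside
- block: cork sanding block 75 x 55 x 30, on the table on the other side of the box from the lid; leave it. Origin: underside
- glue: white glue bottle, 56 in diameter, 150 high; leave it. Origin: underside
- mug: white mug, 76 in diameter, 90 high; leave it. Origin: underside
- rule: steel rule 200 x 26 x 4 flat on the table; leave it. Origin: underside
- boat: half a walnut shell, 38 in diameter, on the table; leave it. Origin: underside
Mind the look-alikes: they are no part of the job. Leave any black, green or red look-alike of the tub alone.

How it is judged:
By the outcome, as a careful person would: the job done as asked, in the order asked, and still so for the second after the job is handed in, while the arm keeps its last pose, push and grip.
It also fails if it takes over 61 s, if anything falls off the work surface, if the arm or the gripper's body presses on something with over 40 N, if the wrist force passes 120 N, or if a joint passes its speed limit or range.

## Robot

A 6-joint arm with a two-finger parallel gripper is mounted at the origin on the work surface. World frame = base frame: x ahead of the robot, y to its left, z up, the work surface at z = 0. Lengths are in m, angles in rad, forces in N, time in s.
With the tool pointing down it reaches from about 0.3 to 0.825 m from the base axis. Payload 5.4 kg.
Tool frame: the origin (TCP) lies at the very end of the fingers, on their centre line; the grasp point (between the pads) lies 19 mm behind it (arm.pinch_z is the distance from the TCP to the grasp point, in m); z points along the fingers, y is the line along which they close (so a half turn about z gives the same grasp; the last joint's range is limited). The gripper opens to 92 mm and grips with 3 to 60 N. Pads are 20 mm wide; open, the fingers measure 128 mm over their backs; the gripper's body (75 mm by 189 mm) begins 69 mm behind the grasp point.
Start: joints at [1.089, 0.158, 1.597, -0, 1.386, -0.21], TCP at [0.154, 0.554, 0.215] pointing down, gripper open.
Joint ranges: [-2.91, 2.91], [-0.94, 2.29], [0.18, 2.7], [-1.29, 4.43], [0.17, 2.64], [-3, 3]. Speed limits (rad/s): [2.57, 2.57, 3.14, 3.14, 3.14, 3.14].

## Interface

Orientations are given as a 3x3 rotation matrix whose columns are the frame's x, y, z axes.
In Python, from plant import arm, cams, job_done gives the robot as it stands. The module is installed in compiled form; this text tells all that it offers.
- The arm moves only by the tool move_arm, never from a script. Its argument "increments" is a list of rows, each an object of numbers: "tx", "ty", "tz": the shift along the world's x, y, z in m; "rx", "ry", "rz": the turn, a rotation vector about the world's x, y, z in degrees; "grip": the opening, from 0 (shut) to 1 (fully open). In form: [{"tx": .., "ty": .., "tz": .., "rx": .., "ry": .., "rz": .., "grip": ..}, ...]. A call has exactly 8 rows; each row is the pose to reach, as a shift and turn from the pose commanded when the call began; what a row does not reach only later rows make up. A row lasts 1/8 s, in which the tool goes at most 62.5 mm and 10.7 degrees, less where a joint would pass 70% of its speed; a pose out of reach is approached as far as the arm can. A call with a gripper value outside its range is refused whole. The fingers move at their own pace and stop on an object; "newtons" is the grip in N (left out, the last holds). Time passes only in rows, so rows that repeat a pose let the fingers close, or fill a call up. It gives the time, the measured TCP pose, the force, the opening and the grip force at its end, in the units of the state.
- arm.read_state(): the state, without advancing time (a new reading comes with each control period).
- cams.capture(name): name is "scene" or "top" or "wrist"; returns a dict with "image" (384x512x3 uint8, blue, green, red), "fov_y" (degrees; the focal length in pixels is half the picture's height over the tangent of half this angle, whatever the lens; pixels are square), "cx", "cy" (the principal point, pixels), "k1" (the pictures are not rectified: a ray, as slopes to the right and down, at radius r is drawn at 1 + k1 r^2 times it, then the intrinsics apply), "cam_to_world" (4x4, takes a point from camera to world coordinates). Camera axes: x right, y down, z forward; pixel columns grow to the right and rows downward; lengths in m; the calibration is good to about 2 mm. A picture is of the moment at which its call begins. There is no depth.
- job_done(): hands the job in; it is judged then, once.
The state is a dict: "t": time; "qpos": joint angles; "dq": joint speeds; "joint_efforts": joint torques, N m; "ee_pos": TCP position; "tool_rot": TCP orientation; "wrist_force": force on the tool from outside, world axes, zero at the start; "moment": the same for the moment, N m; "gripper_width": finger opening in m; "grasp_force": force on a finger pad.
Only numpy, scipy, OpenCV 4.12 (cv2) and the standard library are available. Lean on these libraries where they do the work, as an engineer would, in place of code of your own. Each camera call takes 0.05 s, during which the arm holds its last target. There are 200 camera calls.

## Working session

There is one attempt and no reset: what is moved stays moved. The work goes in short steps, Python scripts to look and compute and a tool call to move; the robot and the scene stay as the last step left them, time stands still between calls to the robot, and variables do not carry over. Pictures are saved under pics/ and viewed, at most 10 in all, crops included, and the job is handed in when it is done.

Besides the shell and the picture viewer there is one more tool, called after "Call:" as name(argument=value, ...), one argument or row to a line, values as JSON. move_arm: Moves the arm, as the interface text tells. Its arguments: {"type":"object","properties":{"increments":{"type":"array"},"newtons":{"type":"number"}},"required":["increments"]}

```bash
mkdir -p pics; cat > h.py <<'E'
import numpy as np, cv2
from plant import arm, cams
def cap(n):
    c=cams.capture(n); np.save(f'/tmp/{n}.npy',c,allow_pickle=True); return c
def load(n): return np.load(f'/tmp/{n}.npy',allow_pickle=True).item()
def KD(c):
    f=c['image'].shape[0]/2/np.tan(np.radians(c['fov_y']/2))
    return np.array([[f,0,c['cx']],[0,f,c['cy']],[0,0,1]]),np.array([c['k1'],0,0,0.])
def ray(c,u,v):
    K,D=KD(c); p=cv2.undistortPoints(np.array([[[u,v]]],float),K,D).ravel()
    T=np.array(c['cam_to_world']); return T[:3,3],T[:3,:3]@np.array([p[0],p[1],1])
def onz(c,u,v,z):
    o,d=ray(c,u,v); return o+d*(z-o[2])/d[2]
def proj(c,P):
    K,D=KD(c); T=np.linalg.inv(np.array(c['cam_to_world']))
    r,_=cv2.Rodrigues(T[:3,:3]); return cv2.projectPoints(np.atleast_2d(P).astype(float),r,T[:3,3],K,D)[0].reshape(-1,2)
E
python3 - <<'E'
from h import *
a=cap('scene');b=cap('top');cv2.imwrite('pics/s1.png',a['image']);cv2.imwrite('pics/t1.png',b['image'])
for c in(a,b):print(c['fov_y'],c['cx'],c['cy'],c['k1'],np.round(c['cam_to_world'],3).tolist())
s=arm.read_state();print(s)
E
```

```text
43.853577190379106 252.34338298205702 196.56087394388166 -0.09537897666183437 [[-0.713, 0.557, -0.426, 1.04], [0.701, 0.552, -0.452, 0.643], [-0.017, -0.621, -0.784, 1.199], [0.0, 0.0, 0.0, 1.0]]
53.71438294353291 259.05040575415825 189.68763491220056 0.035760641725546105 [[0.009, -0.997, 0.081, 0.359], [-1.0, -0.008, 0.018, 0.008], [-0.017, -0.081, -0.997, 1.238], [0.0, 0.0, 0.0, 1.0]]
{'t': 0.1, 'qpos': array([ 1.08889870e+00,  1.58933881e-01,  1.59812216e+00, -1.20901657e-05,
        1.38618751e+00, -2.10104099e-01]), 'dq': array([-4.98393990e-04, -2.27284149e-03, -1.43457077e-06, -2.23213428e-05,
        1.15893190e-03, -2.64087814e-04]), 'joint_efforts': array([ 3.86645979e-04, -3.86506391e+01, -3.22959280e+01,  7.03073130e-02,
        3.39968770e-02, -5.98213933e-05]), 'ee_pos': array([0.15412184, 0.55337097, 0.21373873]), 'tool_rot': array([[-9.63291428e-01,  2.68456802e-01, -7.54597908e-04],
       [ 2.68457657e-01,  9.63290367e-01, -1.46839975e-03],
       [ 3.32694994e-04, -1.61707448e-03, -9.99998637e-01]]), 'wrist_force': array([-0.16012307,  0.0964638 ,  0.42670453]), 'moment': array([ 0.00173307, -0.04282472,  0.03574822]), 'grasp_force': 0.0, 'gripper_width': 0.0923214952250072}
```

View pics/s1.png

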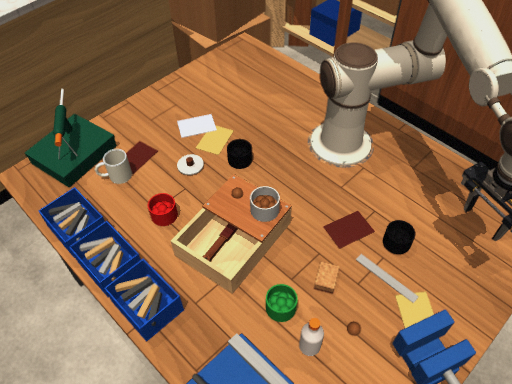

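View pics/t1.png

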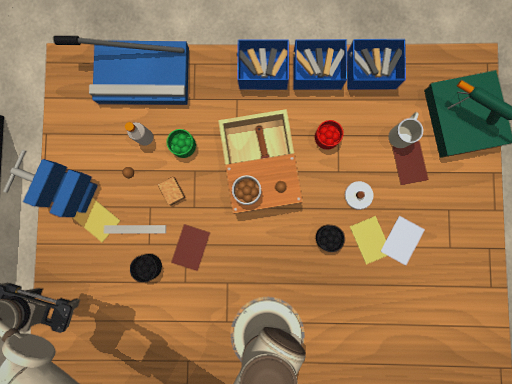

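The scene view shows the aluminium tub on the deck at (265,202) and the lid with its dark knob at (190,164). In the top view the tub is at (246,190), the lid at (359,195), the stick handle at about (262,141) and the shell at (281,187). The tub look-alikes are black at (330,238) and (146,268), green at (181,143) and red at (329,134). The only aluminium tub, and the only one on the deck, is the one at (246,190), so that is the one meant. I'll confirm it in an enlarged crop.

```bash
python3 - <<'E'
from h import *
a=load('scene');b=load('top')
A=cv2.resize(a['image'][140:290,160:310],None,fx=4,fy=4,interpolation=cv2.INTER_CUBIC)[:, :400*1+0] if 0 else cv2.resize(a['image'][145:295,165:300],(396,440),interpolation=cv2.INTER_CUBIC)
B=cv2.resize(b['image'][105:215,215:315],(400,440),interpolation=cv2.INTER_CUBIC)
cv2.imwrite('pics/crop.png',np.hstack([B,A]))
# lid: bright low-sat blob
def blob(c,m,u,v,name):
    n,l,st,ce=cv2.connectedComponentsWithStats(m.astype(np.uint8))
    i=l[v,u]; cs,_=cv2.findContours((l==i).astype(np.uint8),cv2.RETR_EXTERNAL,cv2.CHAIN_APPROX_NONE)
    k=max(cs,key=cv2.contourArea); e=cv2.fitEllipse(cv2.convexHull(k)); print(name,i,st[i],np.round(e,2) if 0 else e); return e,k
for c,(u,v),n in((b,(367,200),'top'),(a,(197,168),'scene')):
    h=cv2.cvtColor(c['image'],cv2.COLOR_BGR2HSV); m=(h[...,1]<60)&(h[...,2]>150)
    e,k=blob(c,m,u,v,n); print('lid',onz(c,*e[0],.011))
b_=b['image']; h=cv2.cvtColor(b_,cv2.COLOR_BGR2HSV)
print('grey tub sats',h[190,228:262,1].tolist(),h[190,228:262,2].tolist())
h2=cv2.cvtColor(a['image'],cv2.COLOR_BGR2HSV)
print(h2[195,245:285,1].tolist())
E
```

```text
top 38 [345 181  28  28 558] ((358.8241271972656, 194.70057678222656), (27.199411392211914, 28.2394962310791), 133.84519958496094)
lid [ 0.44468514 -0.29199967  0.011     ]
scene 18 [177 154  27  20 347] ((189.92103576660156, 163.86965942382812), (19.376789093017578, 26.25211524963379), 79.20085144042969)
lid [ 0.4442821 -0.2920266  0.011    ]
grey tub sats [156, 171, 183, 137, 39, 7, 86, 145, 160, 163, 169, 171, 173, 172, 171, 173, 169, 166, 161, 161, 170, 175, 172, 166, 168, 167, 161, 175, 176, 182, 174, 26, 6, 143] [160, 164, 195, 194, 205, 172, 80, 109, 123, 128, 124, 131, 136, 126, 112, 125, 142, 157, 166, 162, 147, 134, 114, 117, 144, 157, 155, 141, 126, 105, 117, 176, 181, 159]
[175, 173, 176, 177, 154, 63, 29, 34, 34, 31, 27, 35, 29, 35, 90, 132, 123, 129, 137, 143, 144, 143, 130, 90, 73, 44, 27, 27, 34, 31, 33, 30, 30, 30, 101, 160, 162, 163, 163, 165]
```

View pics/crop.png

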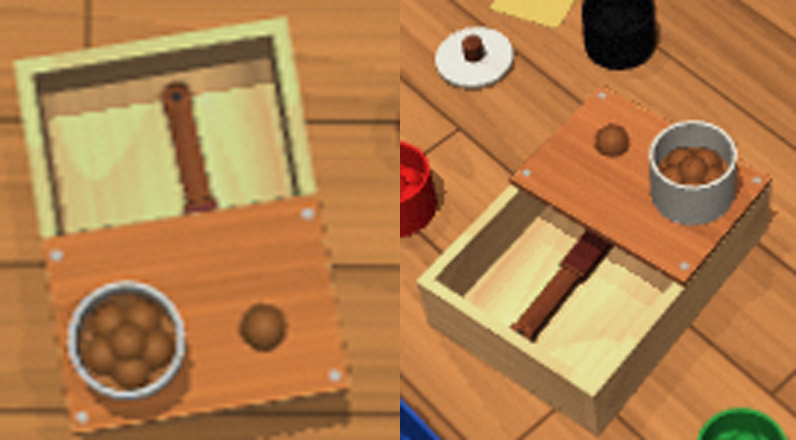

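```bash
cat > m.py <<'E'
from h import *
b=load('top');a=load('scene')
h=cv2.cvtColor(b['image'],cv2.COLOR_BGR2HSV)
m=((h[...,1]<90)&(h[...,2]>120)).astype(np.uint8); r=np.zeros_like(m); r[170:212,226:268]=1; m*=r
k=cv2.convexHull(cv2.findNonZero(m)); e=cv2.fitEllipse(k); print('tub rim',e,onz(b,*e[0],.15), 'dia', np.mean(e[1])*(b['cam_to_world'][2][3]-.15)/KD(b)[0][0,0])
P={}
for n,(u,v),z in(('far L',(14,62),.08),('far R',(290,17),.08),('deckback R',(347,385),.09),('deckback L',(72,432),.09),('dfR',(315,195),.09),('dfL',(42,238),.09),('butt',(176,83),.026),('edge',(201,207),.026),('shell',(263,328),.1)):
    P[n]=onz(b,215+(u+.5)/4-.5,105+(v+.5)/4-.5,z); print(n,P[n].round(4))
ax=(P['far L']+P['far R']-P['deckback L']-P['deckback R'])[:2]; ay=(P['far L']-P['far R']+P['deckback L']-P['deckback R'])[:2]
print('yaw',np.degrees(np.arctan2(ax[1],ax[0])),np.degrees(np.arctan2(-ay[0],ay[1])), np.linalg.norm(ax)/2,np.linalg.norm(ay)/2,'centre',sum(P[n] for n in('far L','far R','deckback L','deckback R'))/4)
s=(P['butt']-P['edge'])[:2];print('stick yaw',np.degrees(np.arctan2(s[1],s[0])))
# scene butt & handle
S=lambda u,v:(165+(u-400+.5)*135/396-.5,145+(v+.5)*150/440-.5)
for n,(u,v),z in(('butt',(524,330),.026),('neck',(570,270),.026),('dfL',(685,278),.09),('dfR',(514,180),.09),('far L',(597,405),.08),('far R',(422,285),.08),('dbR',(603,88),.09),('dbL',(771,180),.09)):
    print('scene',n,onz(a,*S(u,v),z).round(4))
# wood dark mask stick in top
hh=h[105:165,240:285]; d=(hh[...,2]<150)&(hh[...,1]>140)
for y in range(22,52,3): print(105+y, (np.where(d[y])[0]+240).tolist())
E
python3 m.py
```

```text
tub rim ((244.28012084960938, 192.19427490234375), (28.388263702392578, 37.67466735839844), 31.522974014282227) [0.43951925 0.06965096 0.15      ] dia 0.09479715635574597
far L [0.6689 0.1578 0.08  ]
far R [ 0.7055 -0.0565  0.08  ]
deckback R [ 0.419  -0.1001  0.09  ]
deckback L [0.3817 0.1076 0.09  ]
dfR [ 0.5641 -0.0756  0.09  ]
dfL [0.5296 0.1327 0.09  ]
butt [0.6668 0.0327 0.026 ]
edge [0.5652 0.0116 0.026 ]
shell [ 0.4609 -0.0361  0.1   ]
yaw 9.282433158363178 9.937997629240384 0.290681352558371 0.2142163785409244 centre [0.54378887 0.02718654 0.085     ]
stick yaw 11.756145523136864
scene butt [0.6495 0.0324 0.026 ]
scene neck [0.5704 0.0123 0.026 ]
scene dfL [0.5254 0.1306 0.09  ]
scene dfR [ 0.563  -0.0726  0.09  ]
scene far L [0.6727 0.1658 0.08  ]
scene far R [ 0.7038 -0.0463  0.08  ]
scene dbR [ 0.4173 -0.098   0.09  ]
scene dbL [0.3827 0.1095 0.09  ]
127 [256, 257, 258, 259, 260, 261]
130 [256, 257, 258, 259, 260, 261, 262]
133 [257, 258, 259, 260, 261, 262]
136 [258, 259, 260, 261, 262, 263]
139 [258, 259, 260, 261, 262, 263]
142 [259, 260, 261, 262, 263, 264]
145 [260, 261, 262, 263, 264, 265]
148 [260, 261, 262, 263, 264, 265]
151 [261, 262, 263, 264, 265, 266]
154 [262, 263, 264, 265, 266, 267]
```

The crop confirms it: the aluminium tub of shells stands on the deck, with its rim centred at crop (127,340), which is top-view pixel (246.5,189.7). The stick's dark handle is at crop (176,84)–(201,207). The lid is well fixed, because both views put it at (0.4445, -0.292). I'll move towards the lid and refine the tub position at the same time.

Call:
move_arm(
  increments=[
    {"tx":0.15,"ty":-0.45,"tz":0.0,"rz":27,"grip":0.7},
    {"tx":0.15,"ty":-0.45,"tz":0.0,"rz":27,"grip":0.7},
    {"tx":0.15,"ty":-0.45,"tz":0.0,"rz":27,"grip":0.7},
    {"tx":0.29,"ty":-0.846,"tz":0.0,"rz":27,"grip":0.7},
    {"tx":0.29,"ty":-0.846,"tz":0.0,"rz":27,"grip":0.7},
    {"tx":0.29,"ty":-0.846,"tz":0.0,"rz":27,"grip":0.7},
    {"tx":0.29,"ty":-0.846,"tz":0.0,"rz":27,"grip":0.7},
    {"tx":0.29,"ty":-0.846,"tz":0.0,"rz":27,"grip":0.7},
  ],
)

```text
invalid input
```

```bash
python3 - <<'E'
from h import *
b=load('top');a=load('scene')
def fit(c,x0,x1,y0,y1,ctr,rmax,s=90,v=110):
    h=cv2.cvtColor(c['image'],cv2.COLOR_BGR2HSV)
    m=((h[...,1]<s)&(h[...,2]>v)); p=np.argwhere(m)[:,::-1]; p=p[(np.hypot(*(p-ctr).T)<rmax)]
    k=cv2.convexHull(p.astype(np.int32)); e=cv2.fitEllipse(k); return e
e=fit(b,0,0,0,0,(246.4,189.6),16.5); print(e,onz(b,*e[0],.15))
print(onz(b,246.4,189.6,.15))
print('scene rim',onz(a,165+293.5*135/396-.5,145+154*150/440-.5,.15))
E
```

```text
((246.16465759277344, 189.61019897460938), (29.109638214111328, 29.3933048248291), 153.1745147705078) [0.44702821 0.06431026 0.15      ]
[0.44706306 0.06363211 0.15      ]
scene rim [0.44718291 0.06393933 0.15      ]
```

Call:
move_arm(
  increments=[
    {"tx":0.15,"ty":-0.45,"tz":0.0,"rx":0,"ry":0,"rz":27,"grip":0.7},
    {"tx":0.15,"ty":-0.45,"tz":0.0,"rx":0,"ry":0,"rz":27,"grip":0.7},
    {"tx":0.15,"ty":-0.45,"tz":0.0,"rx":0,"ry":0,"rz":27,"grip":0.7},
    {"tx":0.29,"ty":-0.846,"tz":0.0,"rx":0,"ry":0,"rz":27,"grip":0.7},
    {"tx":0.29,"ty":-0.846,"tz":0.0,"rx":0,"ry":0,"rz":27,"grip":0.7},
    {"tx":0.29,"ty":-0.846,"tz":0.0,"rx":0,"ry":0,"rz":27,"grip":0.7},
    {"tx":0.29,"ty":-0.846,"tz":0.0,"rx":0,"ry":0,"rz":27,"grip":0.7},
    {"tx":0.29,"ty":-0.846,"tz":0.0,"rx":0,"ry":0,"rz":27,"grip":0.7},
  ],
  newtons=30,
)

```text
t: 1.1
ee_pos: [0.3148, 0.0821, 0.2146]
tool_rot: [[-0.98, -0.198, 0.001], [-0.198, 0.98, 0.0], [-0.001, -0.0, -1.0]]
wrist_force: [1.6, 0.2, -0.7]
gripper_width: 0.0644
grasp_force: 0.0
```

Call:
move_arm(
  increments=[
    {"tx":0.13,"ty":-0.374,"tz":0.0,"rx":0,"ry":0,"rz":0,"grip":0.7},
    {"tx":0.13,"ty":-0.374,"tz":0.0,"rx":0,"ry":0,"rz":0,"grip":0.7},
    {"tx":0.13,"ty":-0.374,"tz":0.0,"rx":0,"ry":0,"rz":0,"grip":0.7},
    {"tx":0.13,"ty":-0.374,"tz":-0.05,"rx":0,"ry":0,"rz":0,"grip":0.7},
    {"tx":0.13,"ty":-0.374,"tz":-0.08,"rx":0,"ry":0,"rz":0,"grip":0.7},
    {"tx":0.13,"ty":-0.374,"tz":-0.1,"rx":0,"ry":0,"rz":0,"grip":0.7},
    {"tx":0.13,"ty":-0.374,"tz":-0.1,"rx":0,"ry":0,"rz":0,"grip":0.7},
    {"tx":0.13,"ty":-0.374,"tz":-0.1,"rx":0,"ry":0,"rz":0,"grip":0.7},
  ],
)

```text
t: 2.1
ee_pos: [0.4432, -0.2904, 0.1115]
tool_rot: [[-0.981, -0.196, -0.004], [-0.196, 0.981, 0.004], [0.003, 0.005, -1.0]]
wrist_force: [-0.1, 0.6, 0.4]
gripper_width: 0.0648
grasp_force: 0.0
```

```bash
python3 - <<'E'
from h import *
c=cap('wrist');cv2.imwrite('pics/w1.png',c['image'])
s=arm.read_state();print(s['ee_pos'],s['wrist_force'])
print('pred lid',proj(c,[[.4445,-.292,.011],[.4445,-.292,.035]]))
E
```

```text
[ 0.44377449 -0.28969459  0.11316089] [-0.50660001  0.9434056   0.16069206]
pred lid [[251.6140112  195.7887351 ]
 [251.51358491 203.0678912 ]]
```

View pics/w1.png

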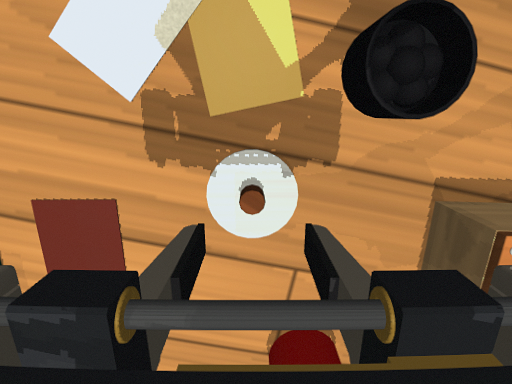

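The wrist view shows the lid disc at (252,195) and its knob at (252,200), which matches the prediction within a pixel or two. I'll go down and grip the knob.

Call:
move_arm(
  increments=[
    {"tx":0.001,"ty":-0.002,"tz":-0.05,"rx":0,"ry":0,"rz":0,"grip":0.7},
    {"tx":0.001,"ty":-0.002,"tz":-0.08,"rx":0,"ry":0,"rz":0,"grip":0.7},
    {"tx":0.001,"ty":-0.002,"tz":-0.097,"rx":0,"ry":0,"rz":0,"grip":0.7},
    {"tx":0.001,"ty":-0.002,"tz":-0.097,"rx":0,"ry":0,"rz":0,"grip":0.1},
    {"tx":0.001,"ty":-0.002,"tz":-0.097,"rx":0,"ry":0,"rz":0,"grip":0.1},
    {"tx":0.001,"ty":-0.002,"tz":-0.097,"rx":0,"ry":0,"rz":0,"grip":0.1},
    {"tx":0.001,"ty":-0.002,"tz":-0.097,"rx":0,"ry":0,"rz":0,"grip":0.1},
    {"tx":0.001,"ty":-0.002,"tz":-0.097,"rx":0,"ry":0,"rz":0,"grip":0.1},
  ],
  newtons=30,
)

```text
t: 3.15
ee_pos: [0.446, -0.2924, 0.0184]
tool_rot: [[-0.98, -0.198, 0.001], [-0.198, 0.98, -0.001], [-0.001, -0.001, -1.0]]
wrist_force: [-0.3, 1.5, 3.8]
gripper_width: 0.0229
grasp_force: 30.0
```

Call:
move_arm(
  increments=[
    {"tx":0.0,"ty":0.0,"tz":0.06,"rx":0,"ry":0,"rz":0,"grip":0.1},
    {"tx":0.0,"ty":0.0,"tz":0.12,"rx":0,"ry":0,"rz":0,"grip":0.1},
    {"tx":0.0,"ty":0.0,"tz":0.18,"rx":0,"ry":0,"rz":0,"grip":0.1},
    {"tx":0.0,"ty":0.03,"tz":0.2,"rx":0,"ry":0,"rz":0,"grip":0.1},
    {"tx":0.0,"ty":0.08,"tz":0.2,"rx":0,"ry":0,"rz":0,"grip":0.1},
    {"tx":0.0,"ty":0.13,"tz":0.2,"rx":0,"ry":0,"rz":0,"grip":0.1},
    {"tx":0.0,"ty":0.18,"tz":0.2,"rx":0,"ry":0,"rz":0,"grip":0.1},
    {"tx":0.0,"ty":0.21,"tz":0.2,"rx":0,"ry":0,"rz":0,"grip":0.1},
  ],
)

```text
t: 4.15
ee_pos: [0.4451, -0.0799, 0.2174]
tool_rot: [[-0.98, -0.199, -0.0], [-0.199, 0.98, 0.0], [0.0, 0.001, -1.0]]
wrist_force: [-0.6, -0.2, -1.6]
gripper_width: 0.0232
grasp_force: 30.0
```

Call:
move_arm(
  increments=[
    {"tx":0.0,"ty":0.04,"tz":0.0,"rx":0,"ry":0,"rz":0,"grip":0.1},
    {"tx":0.0,"ty":0.08,"tz":0.0,"rx":0,"ry":0,"rz":0,"grip":0.1},
    {"tx":0.001,"ty":0.12,"tz":0.0,"rx":0,"ry":0,"rz":0,"grip":0.1},
    {"tx":0.001,"ty":0.14,"tz":0.0,"rx":0,"ry":0,"rz":0,"grip":0.1},
    {"tx":0.001,"ty":0.146,"tz":0.0,"rx":0,"ry":0,"rz":0,"grip":0.1},
    {"tx":0.001,"ty":0.146,"tz":-0.02,"rx":0,"ry":0,"rz":0,"grip":0.1},
    {"tx":0.001,"ty":0.146,"tz":-0.02,"rx":0,"ry":0,"rz":0,"grip":0.1},
    {"tx":0.001,"ty":0.146,"tz":-0.02,"rx":0,"ry":0,"rz":0,"grip":0.1},
  ],
)

```text
t: 5.15
ee_pos: [0.4469, 0.0634, 0.1981]
tool_rot: [[-0.98, -0.197, 0.0], [-0.197, 0.98, -0.0], [-0.0, -0.0, -1.0]]
wrist_force: [0.5, -0.8, 0.0]
gripper_width: 0.0229
grasp_force: 30.0
```

```bash
python3 - <<'E'
from h import *
s=[arm.read_state() for _ in range(1)]
a=cap('scene');b=cap('top');c=cap('wrist')
for _ in range(3): s.append(arm.read_state())
print([x['ee_pos'].round(4).tolist() for x in s],s[-1]['wrist_force'])
o=np.hstack([cv2.resize(a['image'][120:270,190:340],(400,400),interpolation=cv2.INTER_CUBIC),cv2.resize(c['image'],(400,300))[:, :].copy() if 0 else cv2.copyMakeBorder(cv2.resize(c['image'],(400,300)),0,100,0,0,0)])
cv2.imwrite('pics/p2.png',o)
h=cv2.cvtColor(c['image'],cv2.COLOR_BGR2HSV)
E
```

```text
[[0.4469, 0.0634, 0.1981], [0.4472, 0.0636, 0.1984], [0.4472, 0.0636, 0.1984], [0.4472, 0.0636, 0.1984]] [ 0.03761284 -0.05631097 -0.53792245]
```

View pics/p2.png

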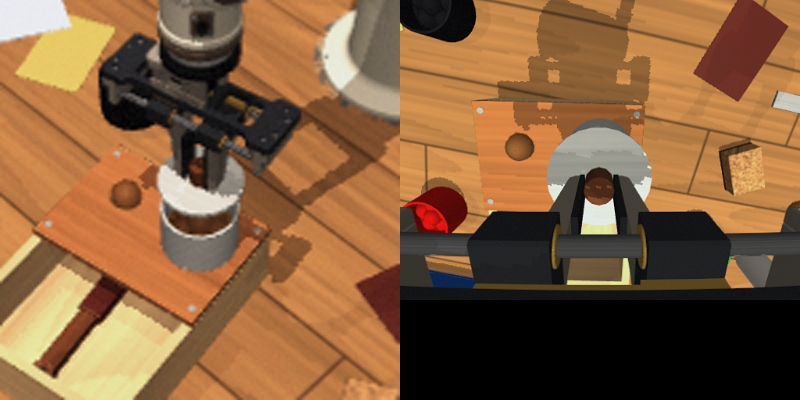

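The scene crop shows the lid held level just above the tub, with the disc at about (200,185) and the tub rim at (200,220). I'll lower it gently.

Call:
move_arm(
  increments=[
    {"tx":0.0,"ty":0.0,"tz":-0.01,"rx":0,"ry":0,"rz":0,"grip":0.1},
    {"tx":0.0,"ty":0.0,"tz":-0.018,"rx":0,"ry":0,"rz":0,"grip":0.1},
    {"tx":0.0,"ty":0.0,"tz":-0.024,"rx":0,"ry":0,"rz":0,"grip":0.1},
    {"tx":0.0,"ty":0.0,"tz":-0.029,"rx":0,"ry":0,"rz":0,"grip":0.1},
    {"tx":0.0,"ty":0.0,"tz":-0.031,"rx":0,"ry":0,"rz":0,"grip":0.1},
    {"tx":0.0,"ty":0.0,"tz":-0.033,"rx":0,"ry":0,"rz":0,"grip":0.1},
    {"tx":0.0,"ty":0.0,"tz":-0.034,"rx":0,"ry":0,"rz":0,"grip":0.1},
    {"tx":0.0,"ty":0.0,"tz":-0.034,"rx":0,"ry":0,"rz":0,"grip":0.1},
  ],
)

```text
t: 6.3
ee_pos: [0.4467, 0.0639, 0.1638]
tool_rot: [[-0.98, -0.198, 0.0], [-0.198, 0.98, -0.0], [-0.0, -0.0, -1.0]]
wrist_force: [-0.4, -0.2, -0.9]
gripper_width: 0.0228
grasp_force: 30.0
```

Call:
move_arm(
  increments=[
    {"tx":0.0,"ty":0.0,"tz":-0.001,"rx":0,"ry":0,"rz":0,"grip":0.1},
    {"tx":0.0,"ty":0.0,"tz":-0.001,"rx":0,"ry":0,"rz":0,"grip":0.1},
    {"tx":0.0,"ty":0.0,"tz":-0.002,"rx":0,"ry":0,"rz":0,"grip":0.1},
    {"tx":0.0,"ty":0.0,"tz":-0.002,"rx":0,"ry":0,"rz":0,"grip":0.1},
    {"tx":0.0,"ty":0.0,"tz":-0.002,"rx":0,"ry":0,"rz":0,"grip":0.1},
    {"tx":0.0,"ty":0.0,"tz":-0.002,"rx":0,"ry":0,"rz":0,"grip":0.1},
    {"tx":0.0,"ty":0.0,"tz":-0.002,"rx":0,"ry":0,"rz":0,"grip":0.1},
    {"tx":0.0,"ty":0.0,"tz":-0.002,"rx":0,"ry":0,"rz":0,"grip":0.1},
  ],
)

```text
t: 7.3
ee_pos: [0.4468, 0.0639, 0.1623]
tool_rot: [[-0.98, -0.198, 0.0], [-0.198, 0.98, -0.0], [-0.0, -0.0, -1.0]]
wrist_force: [-2.8, -0.2, 5.4]
gripper_width: 0.0231
grasp_force: 30.0
```

Contact came at the seated height. I'll release and lift off.

Call:
move_arm(
  increments=[
    {"tx":0.0,"ty":0.0,"tz":0.001,"rx":0,"ry":0,"rz":0,"grip":0.5},
    {"tx":0.0,"ty":0.0,"tz":0.001,"rx":0,"ry":0,"rz":0,"grip":0.5},
    {"tx":0.0,"ty":0.0,"tz":0.001,"rx":0,"ry":0,"rz":0,"grip":0.5},
    {"tx":0.0,"ty":0.0,"tz":0.02,"rx":0,"ry":0,"rz":0,"grip":0.5},
    {"tx":0.0,"ty":0.0,"tz":0.05,"rx":0,"ry":0,"rz":0,"grip":0.5},
    {"tx":0.05,"ty":0.0,"tz":0.08,"rx":0,"ry":0,"rz":0,"grip":0.5},
    {"tx":0.1,"ty":-0.02,"tz":0.1,"rx":0,"ry":0,"rz":0,"grip":0.5},
    {"tx":0.13,"ty":-0.04,"tz":0.1,"rx":0,"ry":0,"rz":0,"grip":0.5},
  ],
)

```text
t: 8.3
ee_pos: [0.5795, 0.0232, 0.2635]
tool_rot: [[-0.98, -0.199, 0.004], [-0.199, 0.98, -0.001], [-0.004, -0.001, -1.0]]
wrist_force: [0.8, -0.6, -0.1]
gripper_width: 0.046
grasp_force: 0.0
```

```bash
python3 - <<'E'
from h import *
a=cap('scene');b=cap('top');c=cap('wrist')
s=arm.read_state();print(s['ee_pos'])
o=np.hstack([cv2.resize(a['image'][150:270,200:320],(400,400),interpolation=cv2.INTER_CUBIC),cv2.copyMakeBorder(cv2.resize(c['image'],(400,300)),0,100,0,0,0)])
cv2.imwrite('pics/p3.png',o)
E
```

```text
[0.57710755 0.02319842 0.26082149]
```

View pics/p3.png

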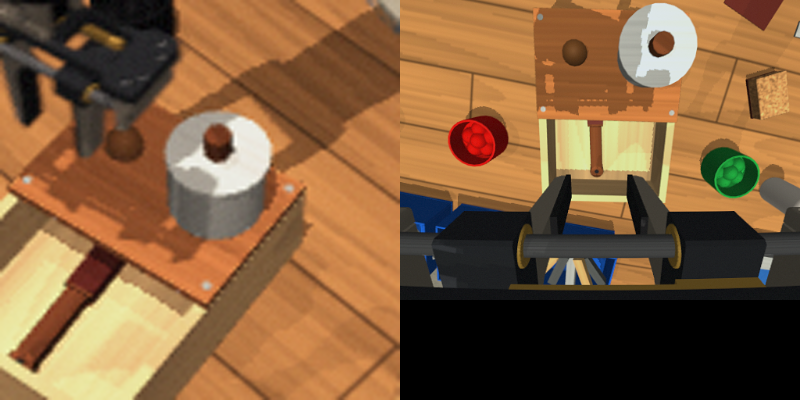

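The lid is down level and concentric on the tub: disc at (218,148) in the scene crop, and no gap visible. The stick's handle is clear at wrist crop (597,125)–(597,175). Next I'll measure the stick from two views.

```bash
python3 - <<'E'
from h import *
a=load('scene');c=load('wrist')
T=np.array(c['cam_to_world']);print('wristcam',T[:3,3].round(3))
def axis(c,x0,x1,y0,y1,seed,thr):
    im=c['image'];h=cv2.cvtColor(im,cv2.COLOR_BGR2HSV)
    m=((h[...,2]<thr)&(h[...,1]>120)&((h[...,0]<14)|(h[...,0]>170))).astype(np.uint8)
    r=np.zeros_like(m);r[y0:y1,x0:x1]=1;m*=r
    n,l,st,ce=cv2.connectedComponentsWithStats(m);i=l[seed[1],seed[0]]
    p=np.argwhere(l==i)[:,::-1].astype(np.float32);print('blob',i,st[i])
    q=np.array([onz(c,u,v,.026)[:2] for u,v in p])
    d=cv2.fitLine(q.astype(np.float32),cv2.DIST_L2,0,.01,.001).ravel()
    if d[0]<0:d[:2]*=-1
    t=(q-d[2:])@d[:2]; print('yaw',np.degrees(np.arctan2(d[1],d[0])),'far end',d[2:]+d[:2]*t.max(),'near',d[2:]+d[:2]*t.min(),'width',np.percentile(np.abs((q-d[2:])@[-d[1],d[0]]),95)*2)
    print('at x=.62 y=',d[3]+(0.62-d[2])*d[1]/d[0])
for thr in(130,150,170):
    axis(c,225,280,150,240,(252,200),thr)
    axis(a,195,245,215,265,(217,245),thr)
E
```

```text
wristcam [0.504 0.007 0.431]
blob 0 [     0      0    512    384 196117]
yaw -78.760925 far end [ 0.7256129  -0.44605416] near [0.53420339 0.51718702] width 0.6108393206436562
at x=.62 y= 0.085427746
blob 0 [     0      0    512    384 196297]
yaw -70.07993 far end [ 0.88923049 -1.68776108] near [0.01957225 0.71201687] width 1.8598389738550014
at x=.62 y= -0.94483316
blob 1 [ 240  154   20   72 1027]
yaw 13.115546 far end [0.66380741 0.03523158] near [0.55865289 0.01073128] width 0.020870520443460647
at x=.62 y= 0.025024746
blob 1 [203 215  42  46 414]
yaw 15.89492 far end [0.65323978 0.03753158] near [ 0.51305976 -0.00238632] width 0.059022958792533636
at x=.62 y= 0.028066166
blob 1 [ 240  153   20   73 1044]
yaw 13.011796 far end [0.66384309 0.03503673] near [0.55730225 0.01041673] width 0.020860672097893104
at x=.62 y= 0.024905244
blob 1 [203 215  42  46 426]
yaw 15.567808 far end [0.65344321 0.03681207] near [ 0.51191884 -0.00261654] width 0.06264354172207895
at x=.62 y= 0.027494814
```

Call:
move_arm(
  increments=[
    {"tx":0.04,"ty":0.002,"tz":-0.03,"rx":0,"ry":0,"rz":1,"grip":0.5},
    {"tx":0.04,"ty":0.002,"tz":-0.08,"rx":0,"ry":0,"rz":1,"grip":0.5},
    {"tx":0.04,"ty":0.002,"tz":-0.13,"rx":0,"ry":0,"rz":1,"grip":0.5},
    {"tx":0.04,"ty":0.002,"tz":-0.16,"rx":0,"ry":0,"rz":1,"grip":0.5},
    {"tx":0.04,"ty":0.002,"tz":-0.18,"rx":0,"ry":0,"rz":1,"grip":0.5},
    {"tx":0.04,"ty":0.002,"tz":-0.195,"rx":0,"ry":0,"rz":1,"grip":0.5},
    {"tx":0.04,"ty":0.002,"tz":-0.2,"rx":0,"ry":0,"rz":1,"grip":0.5},
    {"tx":0.04,"ty":0.002,"tz":-0.2,"rx":0,"ry":0,"rz":1,"grip":0.5},
  ],
)

```text
t: 9.45
ee_pos: [0.6171, 0.0259, 0.0623]
tool_rot: [[-0.977, -0.215, 0.001], [-0.215, 0.977, -0.0], [-0.001, -0.0, -1.0]]
wrist_force: [0.0, -0.3, 0.6]
gripper_width: 0.0459
grasp_force: 0.0
```

```bash
python3 - <<'E'
from h import *
c=cap('wrist');a=cap('scene')
s=arm.read_state();print(s['ee_pos'],s['wrist_force'])
o=np.hstack([cv2.resize(a['image'][180:300,160:280],(400,400),interpolation=cv2.INTER_CUBIC),cv2.copyMakeBorder(cv2.resize(c['image'],(400,300)),0,100,0,0,0)])
cv2.imwrite('pics/p4.png',o)
print(proj(c,[[.617,.0245,.026],[.66,.034,.026],[.57,.0143,.026]]))
E
```

```text
[0.6175756  0.02581827 0.0628823 ] [-0.6217025  -0.37258704  0.69284584]
[[252.17297716 216.74349273]
 [252.29487942 267.98355064]
 [252.2802522  153.75203053]]
```

View pics/p4.png

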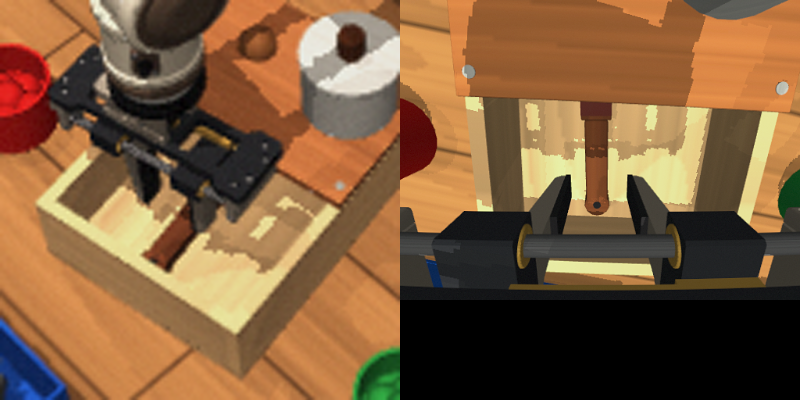

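The wrist crop shows the handle centred between the fingers and parallel to them, with its butt at (597,213). I'll go down and grip.

Call:
move_arm(
  increments=[
    {"tx":0.001,"ty":-0.001,"tz":-0.03,"rx":0,"ry":0,"rz":0,"grip":0.5},
    {"tx":0.002,"ty":-0.001,"tz":-0.042,"rx":0,"ry":0,"rz":0,"grip":0.5},
    {"tx":0.002,"ty":-0.001,"tz":-0.049,"rx":0,"ry":0,"rz":0,"grip":0.5},
    {"tx":0.002,"ty":-0.001,"tz":-0.049,"rx":0,"ry":0,"rz":0,"grip":0.5},
    {"tx":0.002,"ty":-0.001,"tz":-0.049,"rx":0,"ry":0,"rz":0,"grip":0.1},
    {"tx":0.002,"ty":-0.001,"tz":-0.049,"rx":0,"ry":0,"rz":0,"grip":0.1},
    {"tx":0.002,"ty":-0.001,"tz":-0.049,"rx":0,"ry":0,"rz":0,"grip":0.1},
    {"tx":0.002,"ty":-0.001,"tz":-0.049,"rx":0,"ry":0,"rz":0,"grip":0.1},
  ],
  newtons=45,
)

```text
t: 10.55
ee_pos: [0.6191, 0.0248, 0.0133]
tool_rot: [[-0.977, -0.215, 0.001], [-0.215, 0.977, -0.0], [-0.001, -0.0, -1.0]]
wrist_force: [-1.2, 0.6, 2.2]
gripper_width: 0.0213
grasp_force: 45.0
```

Call:
move_arm(
  increments=[
    {"tx":0.0,"ty":0.0,"tz":0.006,"rx":0,"ry":0,"rz":0,"grip":0.1},
    {"tx":-0.001,"ty":0.0,"tz":0.022,"rx":1.1,"ry":-4.9,"rz":0,"grip":0.1},
    {"tx":-0.003,"ty":-0.001,"tz":0.038,"rx":2.15,"ry":-9.8,"rz":0,"grip":0.1},
    {"tx":-0.005,"ty":-0.001,"tz":0.046,"rx":2.7,"ry":-12.3,"rz":0,"grip":0.1},
    {"tx":-0.007,"ty":-0.0015,"tz":0.0535,"rx":3.2,"ry":-14.7,"rz":0,"grip":0.1},
    {"tx":-0.01,"ty":-0.002,"tz":0.063,"rx":3.9,"ry":-17.6,"rz":0,"grip":0.1},
    {"tx":-0.01,"ty":-0.002,"tz":0.063,"rx":3.9,"ry":-17.6,"rz":0,"grip":0.1},
    {"tx":-0.01,"ty":-0.002,"tz":0.063,"rx":3.9,"ry":-17.6,"rz":0,"grip":0.1},
  ],
)

```text
t: 11.55
ee_pos: [0.6087, 0.0229, 0.0756]
tool_rot: [[-0.929, -0.215, 0.301], [-0.205, 0.977, 0.067], [-0.309, 0.0, -0.951]]
wrist_force: [0.5, 0.4, -1.3]
gripper_width: 0.0211
grasp_force: 45.0
```

```bash
python3 - <<'E'
from h import *
c=cap('wrist');a=cap('scene')
s=arm.read_state();print(s['ee_pos'],s['wrist_force'],s['moment'],s['qpos'])
o=np.hstack([cv2.resize(a['image'][170:290,160:280],(400,400),interpolation=cv2.INTER_CUBIC),cv2.copyMakeBorder(cv2.resize(c['image'],(400,300)),0,100,0,0,0)])
cv2.imwrite('pics/p5.png',o)
E
```

```text
[0.60884476 0.02300215 0.07542681] [ 0.37800484  0.47169118 -1.54740429] [ 0.08985595  0.19324676 -0.04043057] [-0.23368498  0.17814337  1.90446792  0.1922446   0.78419095 -2.13906316]
```

View pics/p5.png

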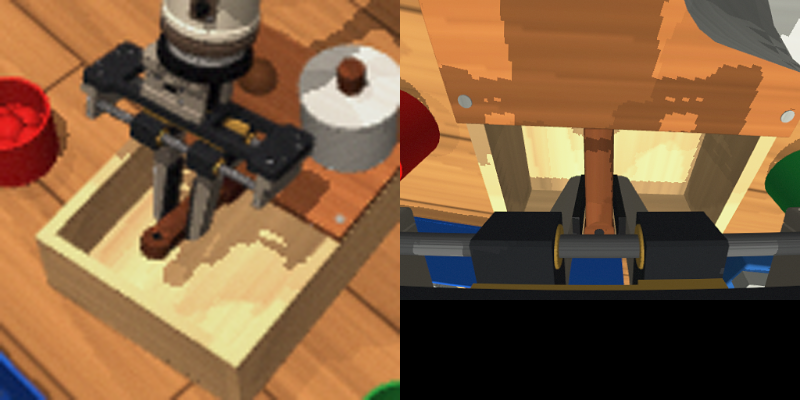

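The stick is tilted with its butt up at scene crop (155,240), touching nothing (only about 1.5 N on the wrist). I'll draw it out along its own axis.

Call:
move_arm(
  increments=[
    {"tx":0.018,"ty":0.004,"tz":0.006,"rx":0,"ry":0,"rz":0,"grip":0.1},
    {"tx":0.037,"ty":0.008,"tz":0.0125,"rx":0,"ry":0,"rz":0,"grip":0.1},
    {"tx":0.056,"ty":0.0125,"tz":0.0185,"rx":0,"ry":0,"rz":0,"grip":0.1},
    {"tx":0.074,"ty":0.0165,"tz":0.0245,"rx":0,"ry":0,"rz":0,"grip":0.1},
    {"tx":0.093,"ty":0.0205,"tz":0.031,"rx":0,"ry":0,"rz":0,"grip":0.1},
    {"tx":0.112,"ty":0.0245,"tz":0.037,"rx":0,"ry":0,"rz":0,"grip":0.1},
    {"tx":0.13,"ty":0.0285,"tz":0.043,"rx":0,"ry":0,"rz":0,"grip":0.1},
    {"tx":0.139,"ty":0.031,"tz":0.046,"rx":0,"ry":0,"rz":0,"grip":0.1},
  ],
)

```text
t: 12.65
ee_pos: [0.7486, 0.0542, 0.1215]
tool_rot: [[-0.929, -0.216, 0.302], [-0.205, 0.976, 0.067], [-0.309, 0.0, -0.951]]
wrist_force: [-0.4, -0.3, -1.0]
gripper_width: 0.0216
grasp_force: 45.0
```

```bash
python3 - <<'E'
from h import *
c=cap('wrist');a=cap('scene')
s=arm.read_state();print(s['ee_pos'],s['tool_rot'].round(3).tolist(),s['wrist_force'],s['moment'],s['qpos'])
o=np.hstack([cv2.resize(a['image'][170:290,150:270],(400,400),interpolation=cv2.INTER_CUBIC),cv2.copyMakeBorder(cv2.resize(c['image'],(400,300)),0,100,0,0,0)])
cv2.imwrite('pics/p6.png',o)
E
```

```text
[0.74833036 0.0542046  0.12163307] [[-0.928, -0.216, 0.302], [-0.205, 0.976, 0.067], [-0.31, 0.0, -0.951]] [-0.18960671  0.5223432  -0.6940867 ] [0.03105729 0.17633978 0.04472748] [-0.13492965  0.44794851  1.4621479   0.13302201  0.93916661 -1.98589896]
```

View pics/p6.png

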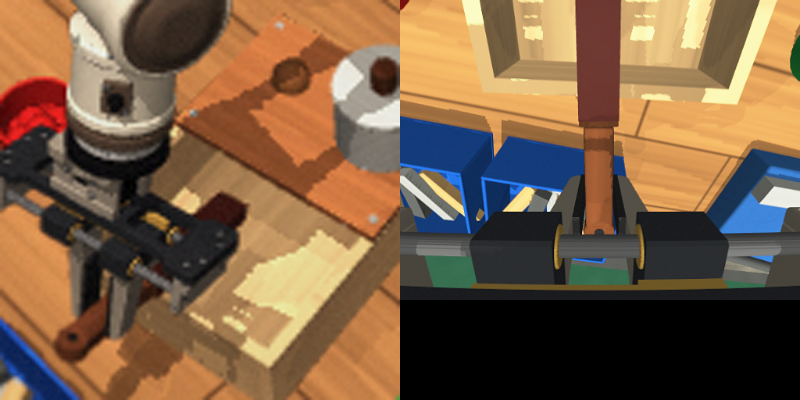

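The tip is clear of the deck edge, with the abrasive end visible at crop (230,210). I'll lift straight up.

Call:
move_arm(
  increments=[
    {"tx":0.0,"ty":0.0,"tz":0.02,"rx":0,"ry":0,"rz":0,"grip":0.1},
    {"tx":0.0,"ty":0.0,"tz":0.04,"rx":0,"ry":0,"rz":0,"grip":0.1},
    {"tx":0.0,"ty":0.0,"tz":0.06,"rx":0,"ry":0,"rz":0,"grip":0.1},
    {"tx":0.0,"ty":0.0,"tz":0.08,"rx":0,"ry":0,"rz":0,"grip":0.1},
    {"tx":0.0,"ty":0.0,"tz":0.1,"rx":0,"ry":0,"rz":0,"grip":0.1},
    {"tx":0.0,"ty":0.0,"tz":0.115,"rx":0,"ry":0,"rz":0,"grip":0.1},
    {"tx":0.0,"ty":0.0,"tz":0.12,"rx":0,"ry":0,"rz":0,"grip":0.1},
    {"tx":0.0,"ty":0.0,"tz":0.12,"rx":0,"ry":0,"rz":0,"grip":0.1},
  ],
)

```text
t: 13.75
ee_pos: [0.7476, 0.054, 0.2416]
tool_rot: [[-0.929, -0.215, 0.302], [-0.205, 0.977, 0.067], [-0.309, 0.0, -0.951]]
wrist_force: [0.2, -0.7, -0.8]
gripper_width: 0.0216
grasp_force: 45.0
```

Call:
move_arm(
  increments=[
    {"tx":0.0,"ty":0.0,"tz":0.0,"rx":0,"ry":0,"rz":0,"grip":0.1},
    {"tx":0.0,"ty":0.0,"tz":0.0,"rx":0,"ry":0,"rz":0,"grip":0.1},
    {"tx":0.0,"ty":0.0,"tz":0.0,"rx":0,"ry":0,"rz":0,"grip":0.1},
    {"tx":0.0,"ty":0.0,"tz":0.0,"rx":0,"ry":0,"rz":0,"grip":0.1},
    {"tx":0.0,"ty":0.0,"tz":0.0,"rx":0,"ry":0,"rz":0,"grip":0.1},
    {"tx":0.0,"ty":0.0,"tz":0.0,"rx":0,"ry":0,"rz":0,"grip":0.1},
    {"tx":0.0,"ty":0.0,"tz":0.0,"rx":0,"ry":0,"rz":0,"grip":0.1},
    {"tx":0.0,"ty":0.0,"tz":0.0,"rx":0,"ry":0,"rz":0,"grip":0.1},
  ],
)

```text
t: 14.75
ee_pos: [0.7477, 0.0539, 0.2417]
tool_rot: [[-0.929, -0.215, 0.302], [-0.205, 0.977, 0.067], [-0.309, 0.0, -0.951]]
wrist_force: [-0.2, 0.1, -0.5]
gripper_width: 0.0217
grasp_force: 45.0
```

```bash
python3 - <<'E'
from h import *
c=cap('wrist');a=cap('scene')
s=arm.read_state();print(s['ee_pos'],s['wrist_force'],s['gripper_width'],np.abs(s['dq']).max())
o=np.hstack([cv2.resize(a['image'][110:290,130:310],(400,400),interpolation=cv2.INTER_CUBIC),cv2.copyMakeBorder(cv2.resize(c['image'],(400,300)),0,100,0,0,0)])
cv2.imwrite('pics/p7.png',o)
E
```

```text
[0.74767423 0.05394731 0.24167167] [-0.40679463 -0.31906674 -0.28060569] 0.02160902340568441 0.0011623775341595495
```

View pics/p7.png

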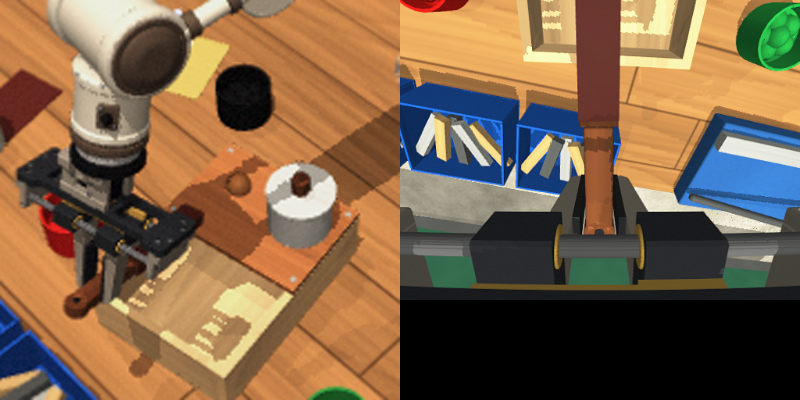

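The stick is held free and still: butt at (75,305) in the scene crop, and its tip works out at z ≈ 0.18 m, against the 0.12 m needed. The lid is still seated level at (300,185) and the shell on the deck hasn't moved.

```bash
python3 -c "
from plant import job_done
print(job_done())"
```

```text
the job is handed in; nothing more can be done
None
```

The job is handed in: the lid sits level on the tub, and the stick is out of the box, held still in the gripper about 9 cm above the deck and touching nothing else.

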